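# Turn the order of the sample parts from one rack to the other

## Robot

A 6-joint arm with a two-finger parallel gripper is mounted at the origin on a cart in front of the work surface, level with it; the furniture and walls round the work are solid. World frame = base frame: x ahead of the robot, y to its left, z up, the work surface at z = 0. Lengths are in mm, angles in rad, forces in N, time in s.
With the tool pointing down it reaches from about 400 to 925 mm from the base axis. Payload 12.5 kg.
Tool frame: the origin (TCP) lies at the very end of the fingers, on their centre line; the grasp point (between the pads) lies 19 mm behind it; z points along the fingers, x is the direction in which the jaws open and shut, and the axes are right-handed (so a half turn about z gives the same grasp; the last joint's range is limited). The gripper opens to 95 mm and grips with 3 to 60 N. Pads are 20 mm wide; open, the fingers measure 119 mm over their backs; the gripper's body (75 mm by 180 mm) begins 59 mm behind the grasp point.
Start: joints at [1.125, 0.491, 1.559, -0, 1.092, -0.106], TCP at [208.296, 589.287, 214.661] pointing down, gripper open.
Joint ranges: [-3.1, 3.1], [-0.84, 2.19], [0.05, 2.79], [-1.13, 4.28], [0.06, 2.93], [-2.69, 2.69]. Speed limits (rad/s): [2.22, 2.22, 2.79, 3.14, 3.14, 3.14].

## Interface

Orientations are given as [roll, pitch, yaw] about the fixed x, y, z axes, in that order (R = Rz(yaw) Ry(pitch) Rx(roll)).
In Python, from cell import env gives the robot as it stands.
- The arm moves only by the tool arm_command, never from a script. Its argument "motion" is one flat list of numbers, 7 for each row, row after row: the opening, from -1 (shut) to 1 (fully open), then the shift along the tool's x, y, z in mm, then the turn, a rotation vector about the tool's x, y, z in degrees. In form: [fingers, dx, dy, dz, rx, ry, rz, fingers, dx, dy, dz, rx, ry, rz, ...]. A call has 1 to 20 rows; each row is the pose to reach, as a shift and turn from the pose commanded when the call began, along the tool's axes at that moment; what a row does not reach only later rows make up. A row lasts 1/10 s, in which the tool goes at most 50 mm and 8.59 degrees, less where a joint would pass 70% of its speed; a pose out of reach is approached as far as the arm can. A call with a gripper value outside its range is refused whole. The fingers move at their own pace and stop on an object; the grip force is fixed at half the most. Time passes only in rows, so rows that repeat a pose let the fingers close. It gives the time, the measured TCP pose, the force and the opening at its end, in the units of the state.
- env.state(): the state, without advancing time (a new reading comes with each control period).
- env.read_camera(name): name is "side" or "top"; returns (picture, depth): 384x512x3 uint8, red, green, blue; 384x512 float32, mm along the optical axis (not along the pixel's ray), 0 where there is no reading.
- env.calibration(name): a dict with "fx", "fy", "cx", "cy" (pixels), "cam_to_world" (4x4, takes a point from camera to world coordinates). Camera axes: x right, y down, z forward; pixel columns grow to the right and rows downward; lengths in mm; the calibration is good to about 2 mm. A picture is of the moment at which its call begins. calibration takes no time and is no camera call.
- env.job_done(): hands the job in, once; it reports no verdict.
Trained networks look in the newest picture that a camera, given by its name, has taken for a name from the list of things; names that differ only in an ending like _2 or _b are one class to them, and where a whole thing is asked for, a point or a joint stands for the part that bears it (a point fixed in the world has none). Each returns a list of dicts, best first, with "confidence" (0 to 1); they miss things now and then, are a little off and sometimes report something else, mostly with a low value. They report only what shows in the picture. A call takes as long as a camera call. They do not tell look-alikes from the thing itself.
- env.recognise(camera, label): "location" ([column, row] in pixels, amid what is visible of it).
- env.silhouettes(camera, label): "region" (384x512 bool, what is visible of it) and "location" ([column, row] in pixels, amid what is visible of it).
- env.spot_point(camera, label): "location" ([column, row] in pixels: a listed point, or the origin of a listed thing).
The state is a dict: "t": time; "joints": joint angles; "qvel": joint speeds; "tau": joint torques, N m; "eef_pos": TCP position; "tcp_rot": TCP orientation; "ft_force": force on the tool from outside, world axes, zero at the start; "moment": the same for the moment, N m; "opening": opening from 0.0 (shut) to 1.0 (fully open).
Only numpy, scipy, OpenCV 4.12 (cv2) and the standard library are available. Lean on these libraries where they do the work, as an engineer would, in place of code of your own. Each camera call takes 0.05 s, during which the arm holds its last target.

## Task

Move the four sample parts from the full rack to the empty rack in reverse order, counted from each rack's steel end post: the part next to the post on the full rack goes into the pocket farthest from the post on the empty rack, and so on down the row. Set each part down upright in the middle of its pocket, flat on the pocket floor, and let go of it.

Things in the scene. Friction and masses are not known exactly. Their poses are not given: they have to be found in the camera images.
- full_rack: fixed aluminium rail 60 x 262 x 8 mm with a row of four black pockets that hold the parts at the start. Origin: underside, midway along the row; y along the row to the end post, z up. Pocket centres y = +78, +26, -26, -78 mm, x = 0, floors 13 mm up. Post: steel pin, 12 mm thick, at y = +128, top 32 mm up. Ribs along the pockets' y ends: 4 mm above the floor, 42 mm apart inside; open across x.
- empty_rack: a like rack, fixed, its four pockets empty at the start. Same sizes, origin and axes: y along the row to its steel end post (12 mm thick, at y = +128, top 32 mm up), pocket centres y = +78, +26, -26, -78 mm, x = 0, floors 13 mm above the origin; ribs 4 mm above the floor, 42 mm apart inside along y; open across x.
- stick_unit: thumb-stick unit: black round cap on a light metal cage, 33 x 37 x 16 mm over all, cage 28 x 30 x 10 mm, loose. Origin at the centre of its underside, z up. Grasp it across its x axis, that is across the row, 28 mm wide there.
- contact_block: brass-coloured contact block with a row of small pins on top, 18 x 26 x 15 mm (block 11 mm high), loose. Origin at the centre of its underside, z up. Grasp it across its x axis, that is across the row, 18 mm wide there.
- bush_block: machined grey metal block with a round bore in its top, 18 x 26 x 12 mm, loose. Origin at the centre of its underside, z up. Grasp it across its x axis, that is across the row, 18 mm wide there.
- gauge_block: plain ground steel gauge block standing on edge, 9 mm thick (x), 30 mm long (y), 35 mm high, loose. Origin at its underside, z up; its thickness runs from x = -3 to x = +6 mm, so its middle is at x = +1.5 mm. Grasp it across its x axis, that is across the row, 9 mm wide there.
- stick_unit_nest: the fixed pocket plate of the full rack in which the thumb-stick unit stands at the start (it only shows where that part came from). All four plates look alike: black, 52 x 48 mm; origin at the centre of its underside, flush on the rail; floor 5 mm above the origin; axes as the rack's
- contact_block_nest: the fixed pocket plate of the full rack in which the contact block stands at the start (it only shows where that part came from). All four plates look alike: black, 52 x 48 mm; origin at the centre of its underside, flush on the rail; floor 5 mm above the origin; axes as the rack's
- bush_block_nest: the fixed pocket plate of the full rack in which the bush block stands at the start (it only shows where that part came from). All four plates look alike: black, 52 x 48 mm; origin at the centre of its underside, flush on the rail; floor 5 mm above the origin; axes as the rack's
- gauge_block_nest: the fixed pocket plate of the full rack in which the gauge block stands at the start (it only shows where that part came from). All four plates look alike: black, 52 x 48 mm; origin at the centre of its underside, flush on the rail; floor 5 mm above the origin; axes as the rack's
Things that resemble listed ones, but are neither listed nor needed, are in the scene too. Leave any green, orange or purple look-alike of the stick_unit alone.

How it is judged:
By the outcome, as a careful person would: the job done as asked, in the order asked, and still so for the second after the job is handed in, with the robot touching nothing.
It also fails if it takes over 80 s, if anything falls off the work surface, if the arm or the gripper's body presses on something with over 40 N, if the wrist force passes 120 N, or if a joint passes its speed limit or range.

## Working session

There is one attempt and no reset: what is moved stays moved. The work goes in short steps, Python scripts to look and compute and a tool call to move; the robot and the scene stay as the last step left them, time stands still between calls to the robot, and variables do not carry over. Pictures are saved under pics/ and viewed, and the job is handed in when it is done.

Besides the shell and the picture viewer there is one more tool, called after ">>>" as name(argument=value, ...) on one line, values as JSON. arm_command: Moves the arm, as the interface text tells. Its arguments: {"type":"object","properties":{"motion":{"type":"array","items":{"type":"number"}}},"required":["motion"]}

```bash
mkdir -p pics; ls
cat > h.py <<'E'
import numpy as np, cv2
from cell import env
def snap(n,tag):
    p,d=env.read_camera(n); cv2.imwrite(f'pics/{tag}.png',p[:,:,::-1]); np.savez(f'pics/{tag}.npz',p=p,d=d); return p,d
def w(n,u,v,z):
    c=env.calibration(n); u=np.asarray(u,float);v=np.asarray(v,float);z=np.asarray(z,float)
    P=np.stack([(u-c['cx'])/c['fx']*z,(v-c['cy'])/c['fy']*z,z,np.ones_like(z)],-1)
    return (P@np.array(c['cam_to_world']).T)[...,:3]
def ray(n,u,v,h):
    a=w(n,u,v,0*np.asarray(u,float));b=w(n,u,v,0*np.asarray(u,float)+1000.)
    t=(h-a[...,2])/(b[...,2]-a[...,2]); return a+(b-a)*t[...,None]
E
python3 - <<'E'
from h import *
for n in ['top','side']:
    snap(n,n+'0'); print(n,env.calibration(n))
print(env.state())
E
```

```text
pics
top {'fx': 492.0402184368276, 'fy': 492.0402184368276, 'cx': 256.5046891410006, 'cy': 189.0565515844499, 'cam_to_world': array([[ 2.72730889e-02, -9.94570649e-01,  1.00426101e-01,
         3.80829446e+02],
       [-9.99506347e-01, -2.55643751e-02,  1.82626651e-02,
         1.93622711e+02],
       [-1.55961802e-02, -1.00874605e-01, -9.94776896e-01,
         1.02581819e+03],
       [ 0.00000000e+00,  0.00000000e+00,  0.00000000e+00,
         1.00000000e+00]])}
side {'fx': 438.0194701603326, 'fy': 438.0194701603326, 'cx': 255.4816503525501, 'cy': 184.20194571530251, 'cam_to_world': array([[-8.15459653e-01, -2.95668858e-01,  4.97599720e-01,
         6.45061889e+01],
       [-5.78386782e-01,  4.49265534e-01, -6.80903231e-01,
         8.19071878e+02],
       [-2.22325232e-02, -8.43054213e-01, -5.37368876e-01,
         5.05070846e+02],
       [ 0.00000000e+00,  0.00000000e+00,  0.00000000e+00,
         1.00000000e+00]])}
{'t': 0.1, 'joints': array([ 1.12537532e+00,  4.91494040e-01,  1.55939297e+00, -2.04430731e-05,
        1.09172388e+00, -1.05625280e-01]), 'qvel': array([-0.00017391, -0.00092665, -0.00223671, -0.00168265, -0.00063906,
        0.00116063]), 'tau': array([ 2.26462435e-03, -6.13629484e+01, -2.58601195e+01,  6.94068871e-02,
        4.70497040e-02, -5.79479342e-05]), 'eef_pos': array([208.21013472, 589.06154141, 214.12191167]), 'tcp_rot': array([-3.14150333e+00,  1.01446943e-03,  1.23101008e+00]), 'ft_force': array([-0.41046067,  0.69707364, -0.50828636]), 'moment': array([-0.02879342,  0.0123338 ,  0.03882535]), 'opening': 1.001230057599388}
```

View pics/top0.png

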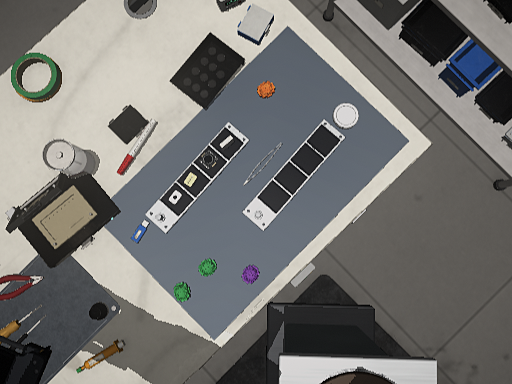

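View pics/side0.png

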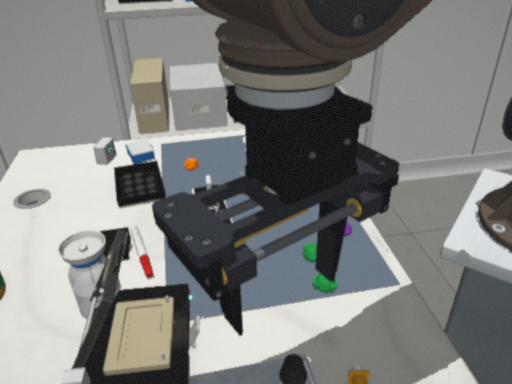

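Run:
```python
from h import *
p=cv2.imread('pics/top0.png')
cv2.imwrite('pics/top0c.png',cv2.resize(p[110:240,135:355],None,fx=3.6,fy=3.6,interpolation=cv2.INTER_CUBIC))
for l in ['full_rack','empty_rack','stick_unit','contact_block','bush_block','gauge_block','stick_unit_nest']:
    print(l,[(np.round(r['location'],1),round(r['confidence'],2)) for r in env.spot_point('top',l)])
```

```text
full_rack [(array([201.7, 169.1]), 0.63)]
empty_rack [(array([295.8, 167.7]), 0.61)]
stick_unit [(array([247.9, 271. ]), 0.79), (array([207.8, 266.4]), 0.78), (array([209.5, 157.6]), 0.56), (array([267.5,  91.2]), 0.55), (array([184.5, 292. ]), 0.49)]
contact_block [(array([186.5, 182.3]), 0.7)]
bush_block [(array([172.3, 196.7]), 0.47)]
gauge_block [(array([226.3, 142. ]), 0.53)]
stick_unit_nest [(array([209.6, 157.1]), 0.7), (array([209.4, 160.5]), 0.32)]
```

View pics/top0c.png

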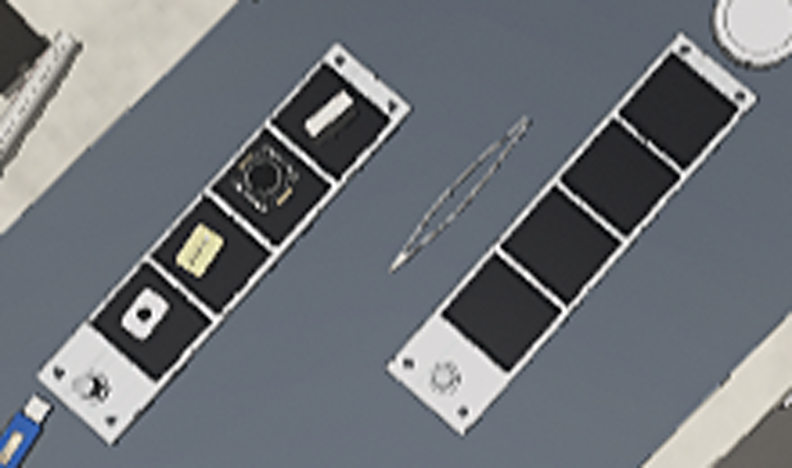

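Run:
```python
from h import *
f=np.load('pics/top0.npz');p,d=f['p'],f['d']
g=p.max(2)
yy,xx=np.mgrid[:384,:512]; W=w('top',xx,yy,d)
for n,ex in [('full',(145,120,250,235)),('empty',(240,118,348,232))]:
    x0,y0,x1,y1=ex
    # plates: dark
    m=np.zeros_like(g); m[y0:y1,x0:x1]=(g[y0:y1,x0:x1]<75)
    k,l,s,c=cv2.connectedComponentsWithStats(m,connectivity=4)
    for i in range(1,k):
        if s[i,4]<150: continue
        print(n,s[i],np.round(c[i],1),'med W z',np.round(np.median(W[l==i][:,2]),1))
    # height map in rack area
    zz=W[y0:y1,x0:x1,2]
    print(np.histogram(zz[d[y0:y1,x0:x1]>0],bins=np.arange(-10,60,5)))
print('mat',np.median(W[240:250,215:235,2]), np.median(W[110:118,290:300,2]))
```

```text
full [210 128  33  32 477] [226.7 143.7] med W z 13.9
full [194 146  33  32 467] [210.1 162.2] med W z 15.6
full [177 165  33  32 439] [194.2 180.8] med W z 13.9
full [160 183  34  33 455] [177.  199.6] med W z 14.1
(array([  58, 3866, 4318, 1170, 1456,  565,  231,  217,   57,   10,    8,
         56,   11]), array([-10,  -5,   0,   5,  10,  15,  20,  25,  30,  35,  40,  45,  50,
        55]))
empty [307 125  33  32 563] [323.  140.4] med W z 13.5
empty [291 143  33  32 556] [306.7 159. ] med W z 13.6
empty [274 162  33  33 559] [290.3 177.8] med W z 13.6
empty [258 180  33  33 560] [273.8 196.5] med W z 13.8
(array([  33, 3677, 4665, 1187, 2001,  647,   15,    4,   23,    1,    0,
          0,    0]), array([-10,  -5,   0,   5,  10,  15,  20,  25,  30,  35,  40,  45,  50,
        55]))
mat 0.49487554992140304 0.314273608818894
```

```bash
cat > fit.py <<'E'
from h import *
def rackfit(tag,cam='top'):
    f=np.load(f'pics/{tag}.npz');p,d=f['p'],f['d']
    S=8; out={}
    for n,(x0,y0,x1,y1) in [('full',(145,120,250,235)),('empty',(240,118,348,232))]:
        g=cv2.resize(p[y0:y1,x0:x1].max(2),None,fx=S,fy=S,interpolation=cv2.INTER_CUBIC)
        k,l,s,c=cv2.connectedComponentsWithStats((g<100).astype(np.uint8),connectivity=4)
        C=[]
        for i in range(1,k):
            if s[i,4]<300*S*S: continue
            ct=max(cv2.findContours((l==i).astype(np.uint8),cv2.RETR_EXTERNAL,cv2.CHAIN_APPROX_NONE)[0],key=len)[:,0,:]
            u=(ct[:,0]+.5)/S-.5+x0; v=(ct[:,1]+.5)/S-.5+y0
            P=ray(cam,u,v,15.)[:,:2].astype(np.float32)
            r=cv2.minAreaRect(P); C.append(r[0]); print(n,np.round(r[0],1),np.round(r[1],1),round(r[2],2))
        C=np.array(C)
        m=C.mean(0); dirs=np.linalg.svd(C-m)[2][0]
        if dirs[0]>0: dirs=-dirs   # toward post = image lower = -x
        t=np.sort((C-m)@dirs)
        yaw=np.arctan2(-dirs[0],dirs[1])
        print(n,'origin',np.round(m,1),'ydir',np.round(dirs,4),'yaw deg',round(np.degrees(yaw),2),'t',np.round(t,1))
        out[n]=(m,yaw)
    return out
if __name__=='__main__':
    rackfit('top0')
E
python3 fit.py
python3 - <<'E'
from h import *
# parts: segment by silhouettes
for l in ['contact_block','bush_block','gauge_block','stick_unit']:
    for r in env.silhouettes('top',l)[:4]:
        m=r['region']; v,u=np.nonzero(m)
        print(l,round(r['confidence'],2),np.round(r['location'],1),m.sum())
E
```

```text
full [577.3 277.3] [53.2 48.6] 49.87
full [537.6 311. ] [52.3 48.3] 50.14
full [497.9 343.7] [52.8 48.7] 51.15
full [458.1 377. ] [52.9 48.6] 49.8
full origin [517.7 327.3] ydir [-0.7674  0.6412] yaw deg 50.12 t [-77.7 -25.7  25.7  77.7]
empty [568.3  93.1] [ 52.3 101.1] 50.34
empty [508.4 142.9] [52.  48.6] 50.19
empty [468.7 176.2] [51.6 48.1] 50.25
empty origin [515.1 137.4] ydir [-0.7679  0.6405] yaw deg 50.17 t [-69.2   8.7  60.5]
contact_block 0.51 [187.2 180.1] 119
bush_block 0.67 [172.1 194.1] 100
stick_unit 0.76 [205.9 267.8] 254
stick_unit 0.75 [268.   90.5] 243
stick_unit 0.74 [182.3 293.1] 248
stick_unit 0.54 [206.8 161. ] 214
```

```bash
cat > parts.py <<'E'
from h import *
R={'full':((517.7,327.3),np.radians(50.14)),'empty':((528.5,126.3),np.radians(50.14))}
def local(P,rk):
    o,a=R[rk]; q=P[...,:2]-np.array(o); c,s=np.cos(a),np.sin(a)
    return np.stack([q[...,0]*c+q[...,1]*s,-q[...,0]*s+q[...,1]*c],-1)
def rect(tag,rk,lat,rows=1):
    # rectified view of rack at height z: 4 px/mm
    f=np.load(f'pics/{tag}.npz'); p=f['p']; z=lat
    c=env.calibration('top'); o,a=R[rk]
    ly,lx=np.mgrid[-110:145:.5,-40:40:.5]
    X=o[0]+lx*np.cos(a)-ly*np.sin(a);Y=o[1]+lx*np.sin(a)+ly*np.cos(a)
    M=np.linalg.inv(c['cam_to_world']); Q=np.stack([X,Y,0*X+z,0*X+1],-1)@M.T
    u=c['fx']*Q[...,0]/Q[...,2]+c['cx'];v=c['fy']*Q[...,1]/Q[...,2]+c['cy']
    return cv2.remap(p,u.astype(np.float32),v.astype(np.float32),cv2.INTER_CUBIC)
E
python3 - <<'E'
from parts import *
ims=[cv2.rotate(rect('top0','full',13.+h),cv2.ROTATE_90_COUNTERCLOCKWISE)[:,:,::-1] for h in (12,11,35)]
cv2.imwrite('pics/rect0.png',np.vstack(ims))
print(ims[0].shape)
E
```

```text
(160, 510, 3)
```

View pics/rect0.png

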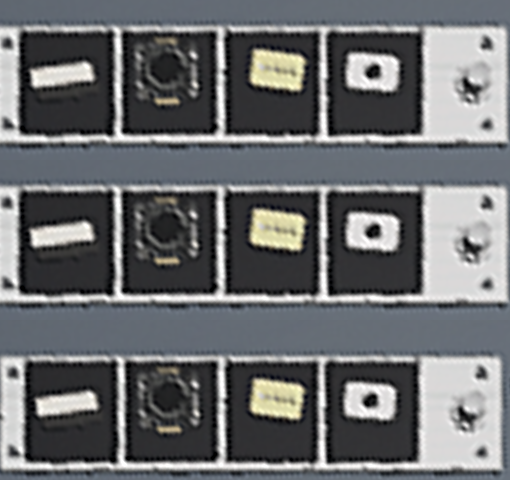

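```bash
cat > meas.py <<'E'
from parts import *
import sys
def meas(tag,rk,name,yc,ztop,thr,cam='top',xr=24):
    f=np.load(f'pics/{tag}.npz');p=f['p']
    ly,lx=np.mgrid[yc-21:yc+21:.25,-xr:xr:.25]
    c=env.calibration(cam); o,a=R[rk]
    X=o[0]+lx*np.cos(a)-ly*np.sin(a);Y=o[1]+lx*np.sin(a)+ly*np.cos(a)
    Q=np.stack([X,Y,0*X+ztop,0*X+1],-1)@np.linalg.inv(c['cam_to_world']).T
    u=c['fx']*Q[...,0]/Q[...,2]+c['cx'];v=c['fy']*Q[...,1]/Q[...,2]+c['cy']
    g=cv2.remap(p,u.astype(np.float32),v.astype(np.float32),cv2.INTER_CUBIC).max(2)
    m=(g>thr).astype(np.uint8)
    k,l,s,cc=cv2.connectedComponentsWithStats(m)
    i=1+np.argmax(s[1:,4]); 
    if name=='stick': pts=np.argwhere(m)
    else: pts=np.argwhere(l==i)
    P=np.stack([pts[:,1]*.25-xr,pts[:,0]*.25+yc-21],1).astype(np.float32)
    r=cv2.minAreaRect(P); print(tag,name,thr,'ctr',np.round(r[0],1),'size',np.round(r[1],1),'ang',round(r[2],1),'bbox',P.min(0),P.max(0))
    return g
if __name__=='__main__':
  for t in (110,140):
    meas('top0','full','bush',78,25,t);meas('top0','full','contact',26,24,t);meas('top0','full','gauge',-78,48,t)
  for t in (90,120): g=meas('top0','full','stick',-26,23,t)
  cv2.imwrite('pics/stick.png',cv2.resize(cv2.rotate(g,cv2.ROTATE_90_COUNTERCLOCKWISE),None,fx=3,fy=3))
E
python3 meas.py
```

```text
top0 bush 110 ctr [ 3.7 76.1] size [18.7 27.1] ang 5.4 bbox [-6.25 62.5 ] [13.5 89.5]
top0 contact 110 ctr [ 4.9 28.6] size [18.7 27.1] ang 8.3 bbox [-5.5  14.75] [15.5  42.75]
top0 gauge 110 ctr [ -2.2 -76.8] size [31.2 10.1] ang 82.4 bbox [ -8.5 -92.5] [  4.25 -61.  ]
top0 bush 140 ctr [ 3.8 76. ] size [18.2 26.2] ang 4.6 bbox [-5.75 63.  ] [13.25 89.25]
top0 contact 140 ctr [ 4.9 28.5] size [18.1 26.4] ang 8.1 bbox [-5.25 15.  ] [15.   42.25]
top0 gauge 140 ctr [ -2.1 -76.9] size [30.5  9.5] ang 82.7 bbox [ -8.25 -92.25] [  4.  -61.5]
top0 stick 90 ctr [  5.8 -27. ] size [31.8 36.4] ang 89.0 bbox [-12.25 -43.25] [ 23.75 -11.  ]
top0 stick 120 ctr [  4.3 -26.8] size [30.7 32.7] ang 88.0 bbox [-12.  -42.5] [ 20.75 -11.25]
```

View pics/stick.png

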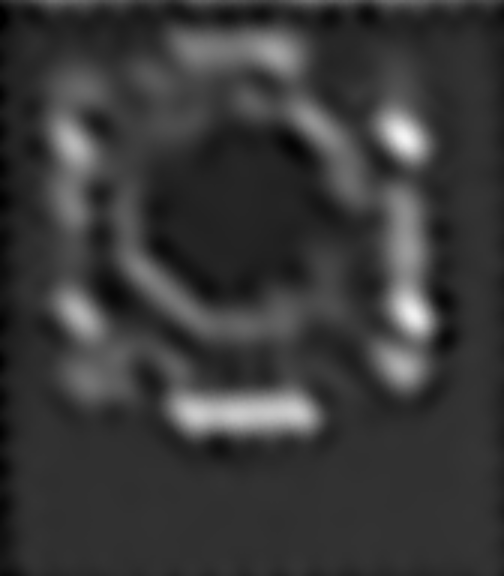

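```bash
cat > mv.py <<'E'
# python3 mv.py rack y x partyaw z  -> delta from pose cmd.json ; optional 'set'
from parts import *
import json,sys,os
def pose(rk,lx,ly,pyaw,z):
    o,a=R[rk]; return np.array([o[0]+lx*np.cos(a)-ly*np.sin(a),o[1]+lx*np.sin(a)+ly*np.cos(a),z,np.degrees(a)+pyaw])
def delta(c,t):
    s=np.radians(c[3]); dx=t[0]-c[0];dy=t[1]-c[1]
    return np.round([dx*np.cos(s)+dy*np.sin(s),dx*np.sin(s)-dy*np.cos(s),c[2]-t[2],c[3]-t[3]],2)
def after(c,d):
    s=np.radians(c[3]); return np.array([c[0]+d[0]*np.cos(s)+d[1]*np.sin(s),c[1]+d[0]*np.sin(s)-d[1]*np.cos(s),c[2]-d[2],c[3]-d[3]])
def meas():
    s=env.state(); return np.array([*s['eef_pos'],np.degrees(s['tcp_rot'][2])]),s
E
python3 - <<'E'
from mv import *
f=np.load('pics/top0.npz'); yy,xx=np.mgrid[:384,:512]; W=w('top',xx,yy,f['d'])
print('max z left', np.percentile(W[130:330,20:200,2][f['d'][130:330,20:200]>0],[50,99,99.9]))
c=np.array([208.296,589.287,214.661,np.degrees(1.231)])
print(delta(c,pose('full',3.8,76,4.6,214)),delta(c,pose('full',3.8,76,4.6,16)), pose('full',3.8,76,4.6,16))
E
```

```text
max z left [  0.79723708 153.75176503 172.2341417 ]
[-113.84  309.12    0.66   15.79] [-113.84  309.12  198.66   15.79] [461.79690143 378.92638444  16.          54.74      ]
```

>>> arm_command(motion=[0.3,-28,77,0,0,0,4,0.3,-57,155,0,0,0,8,0.3,-85,232,0,0,0,12,0.3,-113.8,309.1,0,0,0,15.8,0.3,-113.8,309.1,0,0,0,15.8,0.3,-113.8,309.1,0,0,0,15.8,0.3,-113.8,309.1,0,0,0,15.8,0.3,-113.8,309.1,0,0,0,15.8,0.3,-113.8,309.1,40,0,0,15.8,0.3,-113.8,309.1,80,0,0,15.8,0.3,-113.8,309.1,120,0,0,15.8,0.3,-113.8,309.1,150,0,0,15.8,0.3,-113.8,309.1,150,0,0,15.8,0.3,-113.8,309.1,150,0,0,15.8])

```text
t: 2.05
eef_pos: [461.6, 379.6, 65.2]
tcp_rot: [-3.141, 0.0, 0.956]
ft_force: [1.3, -0.0, 0.3]
opening: 0.648
```

Run:
```python
from mv import *
c=np.array([208.296,589.287,214.661,np.degrees(1.231)])
print(after(c,[-113.8,309.1,150,15.8]));m,s=meas();print(m,s['t'],s['opening'],s['ft_force'])
snap('side','side1');snap('top','top1')
```

```text
[461.79347676 378.97228516  64.661       54.73110458]
[461.56225538 379.5894756   65.20543619  54.76333046] 2.05 0.6479072485749936 [ 1.31534365e+00 -3.19700208e-04  3.43583723e-01]
```

View pics/side1.png

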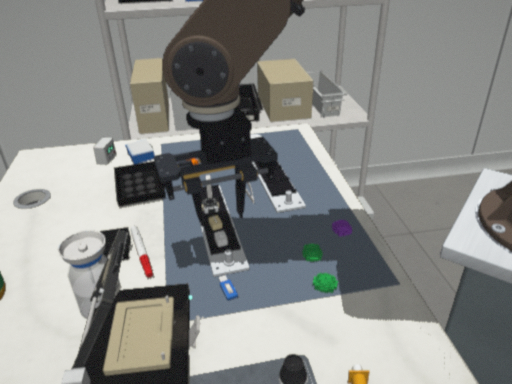

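View pics/top1.png

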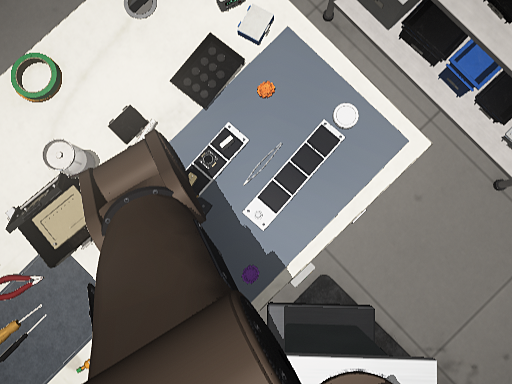

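Run:
```python
from mv import *
def proj(n,P):
    c=env.calibration(n);q=np.linalg.inv(c['cam_to_world'])@np.array([*P,1]);return np.round([c['fx']*q[0]/q[2]+c['cx'],c['fy']*q[1]/q[2]+c['cy']],1)
m,s=meas();a=np.radians(m[3])
for k in(-31,0,31):print(proj('side',m[:3]+k*np.array([np.cos(a),np.sin(a),0])))
for y in (128,78,26,-26,-78):
  P=pose('full',0,y,0,13);print(y,proj('side',P[:3]))
p=cv2.imread('pics/side1.png');cv2.imwrite('pics/side1c.png',cv2.resize(p[130:290,150:310],None,fx=3.7,fy=3.7,interpolation=cv2.INTER_CUBIC))
```

```text
[237. 213.]
[219.3 216.9]
[201.2 221. ]
128 [230.2 260.7]
78 [224.2 241.8]
26 [218.7 224.2]
-26 [213.6 208.3]
-78 [209.1 193.9]
```

View pics/side1c.png

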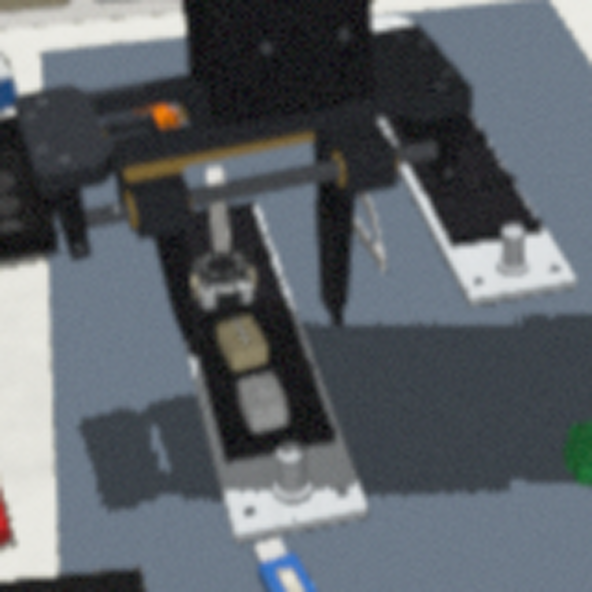

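>>> arm_command(motion=[0.3,0,0,20,0,0,0,0.3,0,0,38,0,0,0,0.3,0,0,48.5,0,0,0,0.3,0,0,48.5,0,0,0,0.3,0,0,48.5,0,0,0,-1,0,0,48.5,0,0,0,-1,0,0,48.5,0,0,0,-1,0,0,48.5,0,0,0,-1,0,0,48.5,0,0,0,-1,0,0,48.5,0,0,0,-1,0,0,48.5,0,0,0])

```text
t: 3.25
eef_pos: [461.8, 379.0, 16.2]
tcp_rot: [3.142, -0.0, 0.955]
ft_force: [0.1, 0.7, 1.4]
opening: 0.203
```

>>> arm_command(motion=[-1,0,0,0,0,0,0,-1,0,0,0,0,0,0,-1,0,0,-15,0,0,0,-1,0,0,-40,0,0,0,-1,0,0,-60,0,0,0,-1,0,0,-60,0,0,0])

```text
t: 3.85
eef_pos: [462.8, 379.7, 79.5]
tcp_rot: [3.14, -0.004, 0.955]
ft_force: [1.3, 0.6, -0.2]
opening: 0.185
```

Run:
```python
from mv import *
c=np.array([461.793,378.972,16.161,54.731])
c[2]+=60
np.save('cmd.npy',c)
p,d=snap('side','side2');cv2.imwrite('pics/side2c.png',cv2.resize(p[110:290,130:310,::-1],None,fx=3.3,fy=3.3,interpolation=cv2.INTER_CUBIC))
print(delta(c,pose('empty',0,-78,0,76)), env.state()['opening'])
```

```text
[-1.7402e+02  2.7811e+02  1.6000e-01  4.5900e+00] 0.18408195478935274
```

View pics/side2c.png

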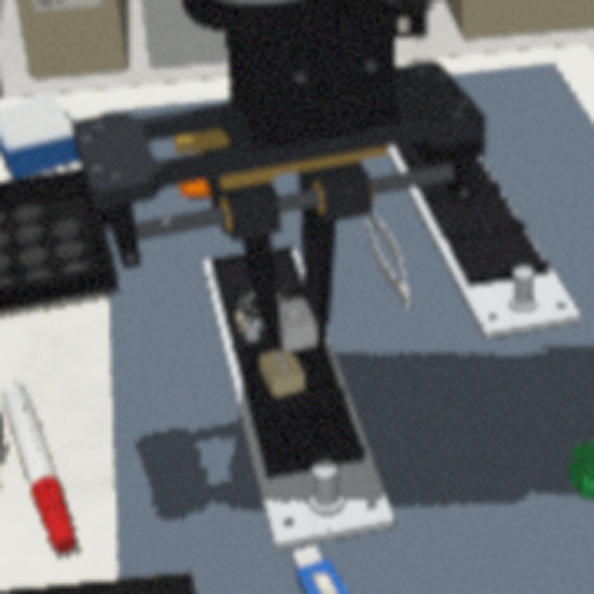

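Run:
```python
from mv import *
f=np.load('pics/top0.npz'); yy,xx=np.mgrid[:384,:512]; W=w('top',xx,yy,f['d'])
P=W[116,346];print(P,local(P,'empty'),local(W[125,340],'empty'),local(W[110,336],'empty'))
```

```text
[642.20408489  28.63457244  10.88561415] [  -2.09470277 -149.87583822] [  -5.15446248 -126.75988687] [  21.68197896 -144.29393894]
```

>>> arm_command(motion=[-1,-43,69,0,0,0,1.2,-1,-87,139,0,0,0,2.3,-1,-130,208,0,0,0,3.4,-1,-174,278.1,0,0,0,4.6,-1,-174,278.1,0,0,0,4.6,-1,-174,278.1,0,0,0,4.6,-1,-174,278.1,0,0,0,4.6,-1,-174,278.1,0,0,0,4.6,-1,-174,278.1,0,0,0,4.6,-1,-174,278.1,20,0,0,4.6,-1,-174,278.1,40,0,0,4.6,-1,-174,278.1,40,0,0,4.6,-1,-174,278.1,40,0,0,4.6,-1,-174,278.1,40,0,0,4.6])

```text
t: 5.3
eef_pos: [588.6, 77.0, 37.0]
tcp_rot: [3.141, -0.001, 0.876]
ft_force: [-0.4, 0.4, -0.9]
opening: 0.186
```

Run:
```python
from mv import *
c=after(np.load('cmd.npy'),[-174,278.1,40,4.6]);np.save('cmd.npy',c);m,s=meas();print(c,m,s['opening'])
p,d=snap('side','side3');cv2.imwrite('pics/side3c.png',cv2.resize(p[90:240,180:330,::-1],None,fx=4,fy=4,interpolation=cv2.INTER_CUBIC))
p,d=snap('top','top3');cv2.imwrite('pics/top3c.png',cv2.resize(p[90:250,140:360,::-1],None,fx=3,fy=3,interpolation=cv2.INTER_CUBIC))
```

```text
[588.3774006   76.33029844  36.161       50.131     ] [588.57746622  77.01977612  36.97174633  50.18333287] 0.18590058686746538
```

View pics/side3c.png

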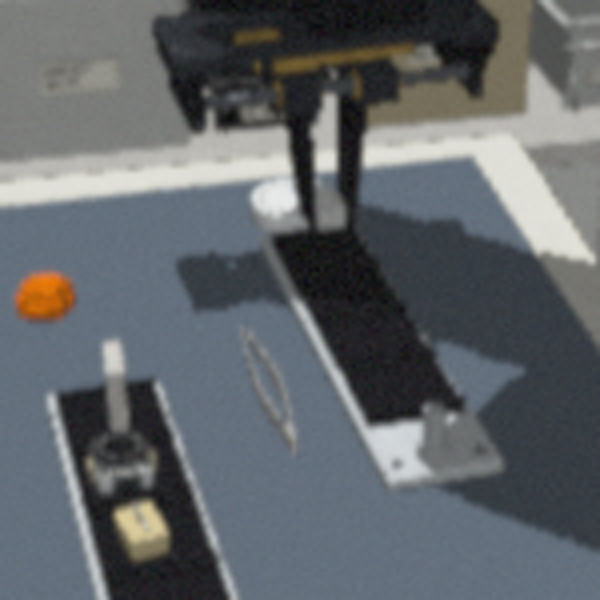

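View pics/top3c.png

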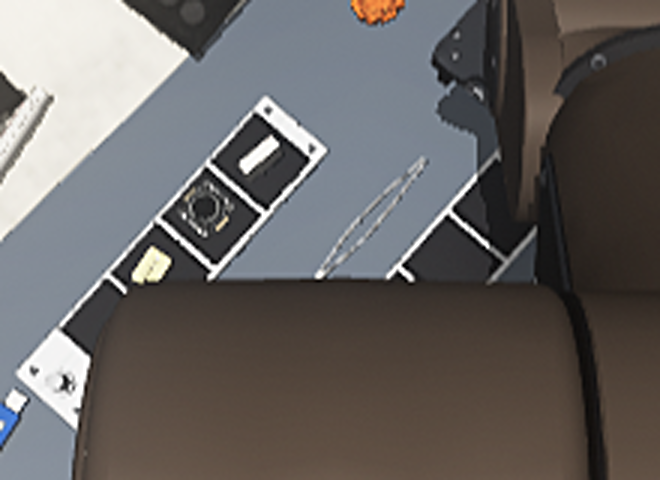

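>>> arm_command(motion=[-1,0,0,10,0,0,0,-1,0,0,17,0,0,0,-1,0,0,19.7,0,0,0,-1,0,0,19.7,0,0,0,-1,0,0,19.7,0,0,0,-1,0,0,19.7,0,0,0])

```text
t: 6.0
eef_pos: [588.3, 76.3, 16.2]
tcp_rot: [-3.141, 0.0, 0.875]
ft_force: [0.3, 0.7, -1.3]
opening: 0.184
```

>>> arm_command(motion=[0.2,0,0,0,0,0,0,0.2,0,0,0,0,0,0,0.2,0,0,0,0,0,0,0.2,0,0,0,0,0,0,0.2,0,0,-20,0,0,0,0.2,0,0,-50,0,0,0,0.2,0,0,-60,0,0,0])

```text
t: 6.7
eef_pos: [589.3, 76.4, 78.7]
tcp_rot: [3.139, -0.002, 0.875]
ft_force: [-0.4, 0.8, -0.1]
opening: 0.598
```

Run:
```python
from mv import *
c=np.load('cmd.npy');c[2]+=-19.7+60;np.save('cmd.npy',c);m,s=meas();print(c,m,s['opening'])
p,d=snap('side','side4');cv2.imwrite('pics/side4c.png',cv2.resize(p[90:240,180:330,::-1],None,fx=4,fy=4,interpolation=cv2.INTER_CUBIC))
print(delta(c,pose('full',4.9,28.6,8.2,76)),delta(c,pose('full',4.9,28.6,8.2,16.2)))
```

```text
[588.3774006   76.33029844  76.461       50.131     ] [589.30176802  76.38684402  78.66137695  50.13351081] 0.5978301379684363
[ 152.21 -243.73    0.46   -8.21] [ 152.21 -243.73   60.26   -8.21]
```

View pics/side4c.png

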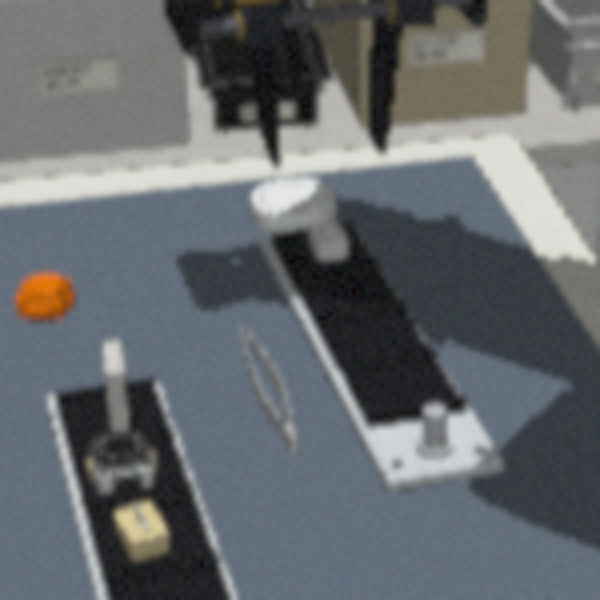

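>>> arm_command(motion=[0.2,25,-41,0,0,0,-1.4,0.2,51,-81,0,0,0,-2.7,0.2,76,-122,0,0,0,-4.1,0.2,101,-162,0,0,0,-5.5,0.2,127,-203,0,0,0,-6.8,0.2,152.2,-243.7,0,0,0,-8.2,0.2,152.2,-243.7,0,0,0,-8.2,0.2,152.2,-243.7,0,0,0,-8.2,0.2,152.2,-243.7,0,0,0,-8.2,0.2,152.2,-243.7,25,0,0,-8.2,0.2,152.2,-243.7,45,0,0,-8.2,0.2,152.2,-243.7,60.2,0,0,-8.2,0.2,152.2,-243.7,60.2,0,0,-8.2,0.2,152.2,-243.7,60.2,0,0,-8.2,-1,152.2,-243.7,60.2,0,0,-8.2,-1,152.2,-243.7,60.2,0,0,-8.2,-1,152.2,-243.7,60.2,0,0,-8.2,-1,152.2,-243.7,60.2,0,0,-8.2,-1,152.2,-243.7,60.2,0,0,-8.2,-1,152.2,-243.7,60.2,0,0,-8.2])

```text
t: 8.75
eef_pos: [499.0, 349.5, 16.4]
tcp_rot: [3.141, -0.001, 1.018]
ft_force: [0.3, 0.3, 1.8]
opening: 0.185
```

Run:
```python
from mv import *
c=after(np.load('cmd.npy'),[152.2,-243.7,60.2,-8.2]);np.save('cmd.npy',c);print(c)
print(delta(c,pose('empty',0,-26,0,76)),delta(c,pose('empty',0,-26,0,16.2)))
```

```text
[498.90014755 349.36573787  16.261       58.331     ]
[-178.01  168.04  -59.74    8.19] [-1.7801e+02  1.6804e+02  6.0000e-02  8.1900e+00]
```

>>> arm_command(motion=[-1,0,0,0,0,0,0,-1,0,0,-20,0,0,0,-1,0,0,-50,0,0,0,-1,0,0,-60,0,0,0,-1,-30,28,-60,0,0,1.4,-1,-59,56,-60,0,0,2.7,-1,-89,84,-60,0,0,4.1,-1,-119,112,-60,0,0,5.5,-1,-148,140,-60,0,0,6.8,-1,-178,168,-60,0,0,8.2,-1,-178,168,-60,0,0,8.2,-1,-178,168,-60,0,0,8.2,-1,-178,168,-60,0,0,8.2,-1,-178,168,-35,0,0,8.2,-1,-178,168,-18,0,0,8.2,-1,-178,168,-18,0,0,8.2,-1,-178,168,-18,0,0,8.2])

```text
t: 10.45
eef_pos: [548.3, 110.6, 34.4]
tcp_rot: [-3.141, 0.0, 0.876]
ft_force: [0.8, 0.1, -0.3]
opening: 0.187
```

Run:
```python
from mv import *
c=after(np.load('cmd.npy'),[-178,168,-18,8.2]);np.save('cmd.npy',c);m,s=meas();print(c,m,s['opening'])
p,d=snap('side','side5');cv2.imwrite('pics/side5c.png',cv2.resize(p[90:240,180:330,::-1],None,fx=4,fy=4,interpolation=cv2.INTER_CUBIC))
```

```text
[548.43215576 109.66888732  34.261       50.131     ] [548.28448187 110.63966007  34.36687023  50.21595091] 0.18657740155091113
```

View pics/side5c.png

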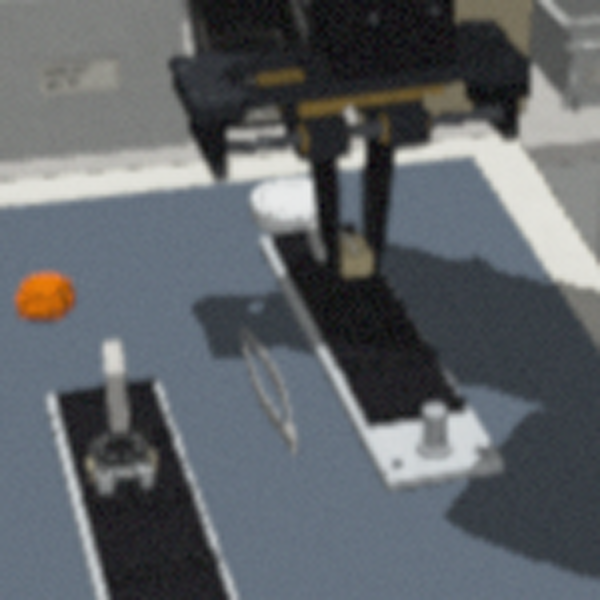

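>>> arm_command(motion=[-1,0,0,9,0,0,0,-1,0,0,15,0,0,0,-1,0,0,17.8,0,0,0,-1,0,0,17.8,0,0,0,-1,0,0,17.8,0,0,0,-1,0,0,17.8,0,0,0,0.2,0,0,17.8,0,0,0,0.2,0,0,17.8,0,0,0,0.2,0,0,17.8,0,0,0,0.2,0,0,17.8,0,0,0,0.2,0,0,0,0,0,0,0.2,0,0,-30,0,0,0,0.2,0,0,-42,0,0,0,0.2,0,0,-42,0,0,0])

```text
t: 11.9
eef_pos: [549.2, 109.8, 77.6]
tcp_rot: [3.139, -0.002, 0.875]
ft_force: [0.6, 0.6, -0.5]
opening: 0.599
```

Run:
```python
from mv import *
c=np.load('cmd.npy');c[2]+=42;np.save('cmd.npy',c);m,s=meas();print(c,m,s['opening'],s['t'])
p,d=snap('side','side6');cv2.imwrite('pics/side6c.png',cv2.resize(p[90:240,180:330,::-1],None,fx=4,fy=4,interpolation=cv2.INTER_CUBIC))
p,d=snap('top','top6');cv2.imwrite('pics/top6c.png',cv2.resize(p[120:180,185:245,::-1],None,fx=10,fy=10,interpolation=cv2.INTER_CUBIC))
```

```text
[548.43215576 109.66888732  76.261       50.131     ] [549.16944517 109.75657291  77.62167435  50.13265084] 0.5987518212386488 11.9
```

View pics/side6c.png

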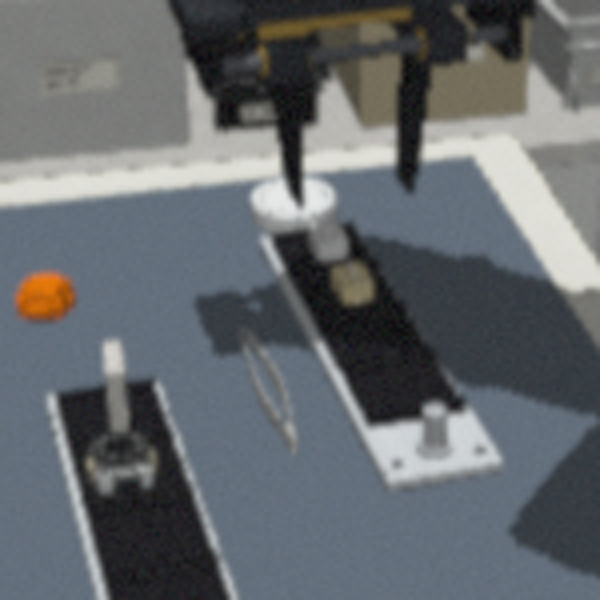

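View pics/top6c.png

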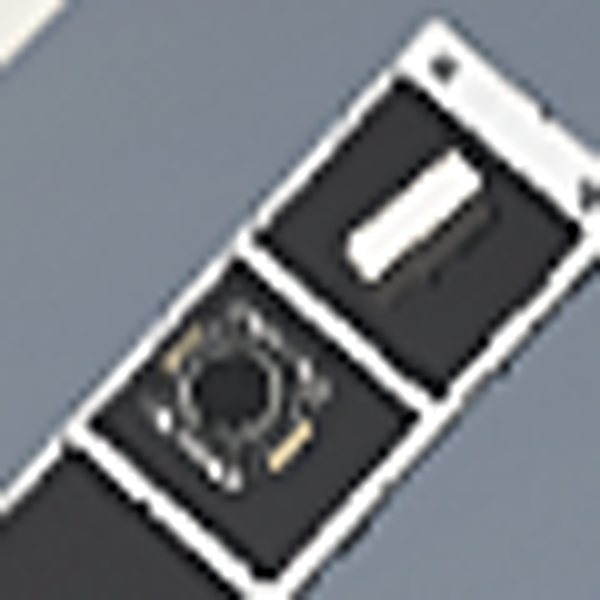

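Run:
```python
from mv import *
c=np.load('cmd.npy')
print(delta(c,pose('full',4.6,-27,-1.5,76.2)),delta(c,pose('full',4.6,-27,-1.5,16.2)))
```

```text
[ 1.5194e+02 -1.3610e+02  6.0000e-02  1.4900e+00] [ 151.94 -136.1    60.06    1.49]
```

>>> arm_command(motion=[0.2,30,-27,0,0,0,0.3,0.2,61,-54,0,0,0,0.6,0.2,91,-81,0,0,0,0.9,0.2,122,-109,0,0,0,1.2,0.2,151.9,-136.1,0,0,0,1.5,0.2,151.9,-136.1,0,0,0,1.5,0.2,151.9,-136.1,0,0,0,1.5,0.2,151.9,-136.1,0,0,0,1.5,0.2,151.9,-136.1,25,0,0,1.5,0.2,151.9,-136.1,45,0,0,1.5,0.2,151.9,-136.1,60,0,0,1.5,0.2,151.9,-136.1,60,0,0,1.5,0.2,151.9,-136.1,60,0,0,1.5,-1,151.9,-136.1,60,0,0,1.5,-1,151.9,-136.1,60,0,0,1.5,-1,151.9,-136.1,60,0,0,1.5,-1,151.9,-136.1,60,0,0,1.5,-1,151.9,-136.1,60,0,0,1.5,-1,151.9,-136.1,60,0,0,1.5])

```text
t: 13.9
eef_pos: [541.5, 313.7, 16.6]
tcp_rot: [3.141, -0.001, 0.849]
ft_force: [0.4, 1.1, 4.1]
opening: 0.284
```

Run:
```python
from mv import *
c=after(np.load('cmd.npy'),[151.9,-136.1,60,1.5]);np.save('cmd.npy',c);m,s=meas();print(c,m,s['opening'],s['t'],s['ft_force'])
print(delta(c,pose('empty',0,26,0,76)),delta(c,pose('empty',0,26,0,16.2)))
```

```text
[541.34689402 313.49876508  16.261       48.631     ] [541.52673287 313.66795978  16.59941041  48.63380072] 0.2839652612973693 13.9 [0.44392998 1.06349786 4.07174648]
[-149.66   88.09  -59.74   -1.51] [-1.4966e+02  8.8090e+01  6.0000e-02 -1.5100e+00]
```

>>> arm_command(motion=[-1,0,0,0,0,0,0,-1,0,0,-20,0,0,0,-1,0,0,-50,0,0,0,-1,0,0,-60,0,0,0,-1,-30,18,-60,0,0,-0.3,-1,-60,35,-60,0,0,-0.6,-1,-90,53,-60,0,0,-0.9,-1,-120,70,-60,0,0,-1.2,-1,-149.7,88.1,-60,0,0,-1.5,-1,-149.7,88.1,-60,0,0,-1.5,-1,-149.7,88.1,-60,0,0,-1.5,-1,-149.7,88.1,-60,0,0,-1.5,-1,-149.7,88.1,-35,0,0,-1.5,-1,-149.7,88.1,-18,0,0,-1.5,-1,-149.7,88.1,-18,0,0,-1.5,-1,-149.7,88.1,-18,0,0,-1.5,-1,-149.7,88.1,-18,0,0,-1.5])

```text
t: 15.6
eef_pos: [508.9, 143.4, 34.9]
tcp_rot: [3.141, -0.001, 0.876]
ft_force: [-0.5, 0.0, 0.0]
opening: 0.282
```

Run:
```python
from mv import *
c=after(np.load('cmd.npy'),[-149.7,88.1,-18,-1.5]);np.save('cmd.npy',c);m,s=meas();print(c,m,s['opening'])
p,d=snap('side','side7');cv2.imwrite('pics/side7c.png',cv2.resize(p[90:240,180:330,::-1],None,fx=4,fy=4,interpolation=cv2.INTER_CUBIC))
```

```text
[508.52557599 142.92777961  34.261       50.131     ] [508.9410536  143.44615854  34.93571187  50.17189379] 0.2818243026528388
```

View pics/side7c.png

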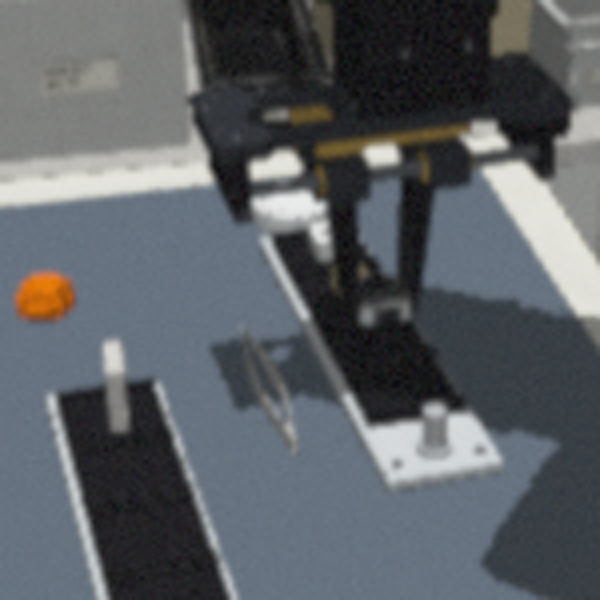

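>>> arm_command(motion=[-1,0,0,9,0,0,0,-1,0,0,15,0,0,0,-1,0,0,17.8,0,0,0,-1,0,0,17.8,0,0,0,-1,0,0,17.8,0,0,0,-1,0,0,17.8,0,0,0])

```text
t: 16.25
eef_pos: [508.5, 142.9, 16.3]
tcp_rot: [-3.141, 0.0, 0.875]
ft_force: [-0.5, -0.0, 1.2]
opening: 0.282
```

>>> arm_command(motion=[0.2,0,0,0,0,0,0,0.2,0,0,0,0,0,0,0.2,0,0,0,0,0,0,0.2,0,0,0,0,0,0,0.2,0,0,-18,0,0,0,0.2,0,0,-50,0,0,0,0.2,0,0,-70,0,0,0,0.2,0,0,-70,0,0,0])

```text
t: 17.05
eef_pos: [509.6, 143.2, 88.7]
tcp_rot: [3.139, -0.003, 0.875]
ft_force: [0.5, 0.0, -0.6]
opening: 0.602
```

Run:
```python
from mv import *
c=np.load('cmd.npy');c[2]+=-17.8+70;np.save('cmd.npy',c);m,s=meas();print(c,m,s['opening'],s['t'])
p,d=snap('side','side8');cv2.imwrite('pics/side8c.png',cv2.resize(p[90:240,180:330,::-1],None,fx=4,fy=4,interpolation=cv2.INTER_CUBIC))
p,d=snap('top','top8')
import meas as M
for t in(110,140):M.meas('top8','full','gauge',-78,48,t)
```

```text
[508.52557599 142.92777961  86.461       50.131     ] [509.60581042 143.16831917  88.74720672  50.13583403] 0.6022432831131793 17.05
top8 gauge 110 ctr [ -2.2 -76.8] size [31.8 11. ] ang 82.4 bbox [ -8.75 -92.75] [  4.75 -60.75]
top8 gauge 140 ctr [ -2.1 -76.9] size [31.2 10.3] ang 82.2 bbox [ -8.5 -92.5] [  4.5 -61. ]
```

View pics/side8c.png

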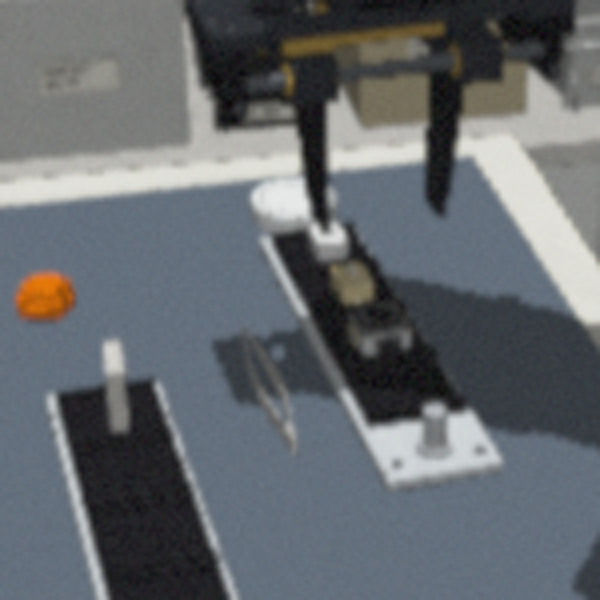

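Run:
```python
from mv import *
c=np.load('cmd.npy')
print(delta(c,pose('full',-2.1,-76.9,-7.6,86.5)),delta(c,pose('full',-2.1,-76.9,-7.6,20)))
```

```text
[ 1.453e+02 -3.425e+01 -4.000e-02  7.590e+00] [145.3  -34.25  66.46   7.59]
```

>>> arm_command(motion=[0.2,36,-9,0,0,0,1.9,0.2,73,-17,0,0,0,3.8,0.2,109,-26,0,0,0,5.7,0.2,145.3,-34.2,0,0,0,7.6,0.2,145.3,-34.2,0,0,0,7.6,0.2,145.3,-34.2,0,0,0,7.6,0.2,145.3,-34.2,0,0,0,7.6,0.2,145.3,-34.2,0,0,0,7.6,0.2,145.3,-34.2,25,0,0,7.6,0.2,145.3,-34.2,48,0,0,7.6,0.2,145.3,-34.2,66.5,0,0,7.6,0.2,145.3,-34.2,66.5,0,0,7.6,0.2,145.3,-34.2,66.5,0,0,7.6,-1,145.3,-34.2,66.5,0,0,7.6,-1,145.3,-34.2,66.5,0,0,7.6,-1,145.3,-34.2,66.5,0,0,7.6,-1,145.3,-34.2,66.5,0,0,7.6,-1,145.3,-34.2,66.5,0,0,7.6,-1,145.3,-34.2,66.5,0,0,7.6,-1,145.3,-34.2,66.5,0,0,7.6])

```text
t: 19.15
eef_pos: [575.5, 276.5, 20.0]
tcp_rot: [3.142, -0.0, 0.742]
ft_force: [0.0, 0.3, 0.8]
opening: 0.095
```

Run:
```python
from mv import *
c=after(np.load('cmd.npy'),[145.3,-34.2,66.5,7.6]);np.save('cmd.npy',c);m,s=meas();print(c,m,s['opening'],s['t'],s['ft_force'])
print(delta(c,pose('empty',0,78,0,86)),delta(c,pose('empty',0,78,0,20)))
```

```text
[575.41896951 276.37066591  19.961       42.531     ] [575.49756609 276.4788236   19.98427672  42.53160639] 0.094614573421128 19.15 [0.0325804  0.32428884 0.78657668]
[-146.35    1.56  -66.04   -7.61] [-1.4635e+02  1.5600e+00 -4.0000e-02 -7.6100e+00]
```

>>> arm_command(motion=[-1,0,0,-20,0,0,0,-1,0,0,-50,0,0,0,-1,0,0,-66,0,0,0,-1,-29,0.3,-66,0,0,-1.5,-1,-59,0.6,-66,0,0,-3,-1,-88,1,-66,0,0,-4.6,-1,-117,1.3,-66,0,0,-6.1,-1,-146.3,1.6,-66,0,0,-7.6,-1,-146.3,1.6,-66,0,0,-7.6,-1,-146.3,1.6,-66,0,0,-7.6,-1,-146.3,1.6,-66,0,0,-7.6,-1,-146.3,1.6,-40,0,0,-7.6,-1,-146.3,1.6,-18,0,0,-7.6,-1,-146.3,1.6,-18,0,0,-7.6,-1,-146.3,1.6,-18,0,0,-7.6,-1,-146.3,1.6,-18,0,0,-7.6])

```text
t: 20.75
eef_pos: [469.3, 176.6, 38.7]
tcp_rot: [3.141, -0.001, 0.875]
ft_force: [0.8, 0.3, -0.7]
opening: 0.093
```

Run:
```python
from mv import *
c=after(np.load('cmd.npy'),[-146.3,1.6,-18,-7.6]);np.save('cmd.npy',c);m,s=meas();print(c,m,s['opening'])
p,d=snap('side','side9');cv2.imwrite('pics/side9c.png',cv2.resize(p[90:240,180:330,::-1],None,fx=4,fy=4,interpolation=cv2.INTER_CUBIC))
```

```text
[468.69037031 176.29441442  37.961       50.131     ] [469.3102527  176.64790538  38.72437666  50.14287797] 0.0925981685601555
```

View pics/side9c.png

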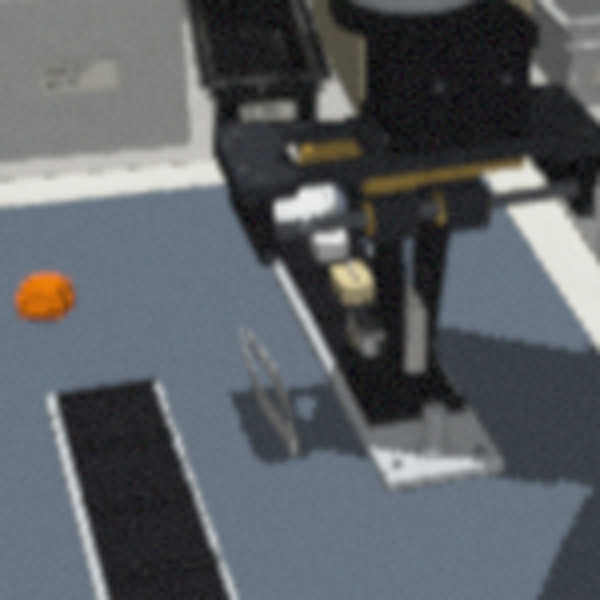

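Gauge upright between the fingers over the pocket next to the post. Lower and seat it.

>>> arm_command(motion=[-1,0,0,8,0,0,0,-1,0,0,14,0,0,0,-1,0,0,17.9,0,0,0,-1,0,0,17.9,0,0,0,-1,0,0,17.9,0,0,0,-1,0,0,17.9,0,0,0,-1,0,0,17.9,0,0,0])

```text
t: 21.5
eef_pos: [468.7, 176.3, 19.9]
tcp_rot: [-3.141, 0.0, 0.875]
ft_force: [-1.2, 0.4, -0.8]
opening: 0.09
```

>>> arm_command(motion=[0,0,0,0,0,0,0,0,0,0,0,0,0,0,0,0,0,0,0,0,0,0,0,0,0,0,0,0,0,0,0,-20,0,0,0,0,0,0,-50,0,0,0,0,0,0,-90,0,0,0,0,0,0,-130,0,0,0,0,0,0,-170,0,0,0,0,0,0,-200,0,0,0,0,0,0,-200,0,0,0])

```text
t: 22.6
eef_pos: [470.0, 176.6, 223.8]
tcp_rot: [3.138, -0.005, 0.875]
ft_force: [0.1, -0.4, 0.2]
opening: 0.501
```

>>> arm_command(motion=[0,15,-46,0,0,0,0,0,30,-92,0,0,0,0,0,45,-138,0,0,0,0,0,60,-184,0,0,0,0,0,75,-230,0,0,0,0,0,90,-276,0,0,0,0,0,105,-322,0,0,0,0,0,120,-368,0,0,0,0,0,135,-414,0,0,0,0,0,150,-460,0,0,0,0,0,150,-460,0,0,0,0,0,150,-460,0,0,0,0,0,150,-460,0,0,0,0])

```text
t: 23.9
eef_pos: [212.2, 585.4, 219.4]
tcp_rot: [3.141, 0.001, 0.874]
ft_force: [0.6, 0.4, -0.6]
opening: 0.496
```

Run:
```python
from parts import *
import meas as M
p,d=snap('top','top10');snap('side','side10')
cv2.imwrite('pics/rect10.png',cv2.resize(np.vstack([cv2.rotate(rect('top10','empty',h),cv2.ROTATE_90_COUNTERCLOCKWISE)[:,:,::-1] for h in (25.,48.)]),None,fx=1.5,fy=1.5))
cv2.imwrite('pics/top10c.png',cv2.resize(p[110:240,135:355,::-1],None,fx=3.6,fy=3.6))
for t in (110,140):
    M.meas('top10','empty','bush',-78,25,t);M.meas('top10','empty','contact',-26,24,t);M.meas('top10','empty','gauge',78,48,t)
for t in (90,120): M.meas('top10','empty','stick',26,23,t)
yy,xx=np.mgrid[:384,:512];W=w('top',xx,yy,d);L=local(W,'empty')
for n,y in(('bush',-78),('contact',-26),('stick',26),('gauge',78)):
    m=(abs(L[...,0])<3)&(abs(L[...,1]-y)<8)&(d>0);print(n,'top z',np.round(np.percentile(W[m][:,2],[10,50,90]),1))
```

```text
top10 bush 110 ctr [ -2.7 -78. ] size [26.9 18.7] ang 89.1 bbox [-12.  -91.5] [  6.75 -64.5 ]
top10 contact 110 ctr [ -2.5 -26.6] size [27.  18.6] ang 88.7 bbox [-12.   -40.25] [  6.75 -13.  ]
top10 gauge 110 ctr [-2.5 78.6] size [10.  31.3] ang 1.0 bbox [-7.5 63. ] [ 2.75 94.25]
top10 bush 140 ctr [ -2.8 -77.9] size [26.1 18.1] ang 88.3 bbox [-11.75 -91.  ] [  6.5  -64.75]
top10 contact 140 ctr [ -2.5 -26.6] size [26. 18.] ang 88.6 bbox [-11.5  -39.75] [  6.5 -13.5]
top10 gauge 140 ctr [-2.5 78.5] size [ 9.2 30.5] ang 0.5 bbox [-7.   63.25] [ 2.25 93.75]
top10 stick 90 ctr [-2.5 26.1] size [31.8 33.5] ang 90.0 bbox [-19.25  10.25] [14.25 42.  ]
top10 stick 120 ctr [-2.6 26.1] size [31.2 32.8] ang 90.0 bbox [-19.   10.5] [13.75 41.75]
bush top z [13.6 23.1 27.8]
contact top z [21.4 24.1 27.3]
stick top z [26.6 28.2 30.1]
gauge top z [46.6 49.  50.4]
```

View pics/rect10.png

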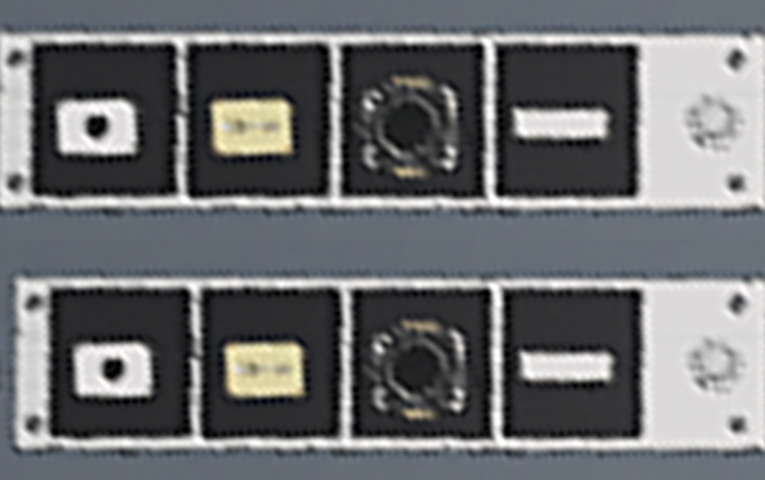

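View pics/side10.png

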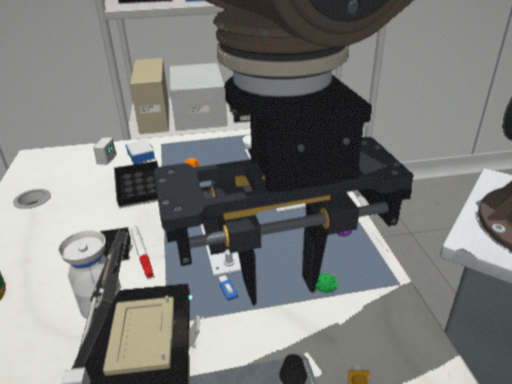

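>>> arm_command(motion=[0,-15,46,0,0,0,0,0,-30,92,0,0,0,0,0,-45,138,0,0,0,0,0,-60,184,0,0,0,0,0,-75,230,0,0,0,0,0,-90,276,0,0,0,0,0,-105,322,0,0,0,0,0,-120,368,0,0,0,0,0,-135,414,0,0,0,0,0,-150,460,0,0,0,0,0,-150,460,0,0,0,0,0,-150,460,0,0,0,0,0,-150,460,40,0,0,0,0,-150,460,80,0,0,0,0,-150,460,115,0,0,0,0,-150,460,134,0,0,0,0,-150,460,134,0,0,0,0,-150,460,134,0,0,0,0,-150,460,134,0,0,0])

```text
t: 25.9
eef_pos: [469.0, 176.8, 87.3]
tcp_rot: [3.14, -0.002, 0.876]
ft_force: [0.8, 0.7, 0.4]
opening: 0.5
```

>>> arm_command(motion=[0,0,0,25,0,0,0,0,0,0,50,0,0,0,0,0,0,66,0,0,0,0,0,0,66,0,0,0,0,0,0,66,0,0,0,-1,0,0,66,0,0,0,-1,0,0,66,0,0,0,-1,0,0,66,0,0,0,-1,0,0,66,0,0,0,-1,0,0,66,0,0,0,-1,0,0,66,0,0,0,-1,0,0,64,0,0,0,-1,0,0,62,0,0,0,-1,2.5,0.5,62,0,0,0,-1,2.5,0.5,62,0,0,0,-1,2.5,0.5,62,0,0,0,-1,2.5,0.5,64,0,0,0,-1,2.5,0.5,66,0,0,0,-1,2.5,0.5,66,0,0,0,-1,2.5,0.5,66,0,0,0])

```text
t: 27.9
eef_pos: [470.6, 177.9, 20.1]
tcp_rot: [-3.142, -0.0, 0.875]
ft_force: [-0.9, -0.6, 4.0]
opening: 0.09
```

>>> arm_command(motion=[0,0,0,0,0,0,0,0,0,0,0,0,0,0,0,0,0,0,0,0,0,0,0,0,0,0,0,0,0,0,0,-20,0,0,0,0,0,0,-45,0,0,0,0,0,0,-60,0,0,0,0,0,0,-60,0,0,0,0,-1.5,25,-60,0,0,0,0,-2.5,51.5,-60,0,0,0,0,-2.5,51.5,-60,0,0,0,0,-2.5,51.5,-60,0,0,0,0,-2.5,51.5,-60,0,0,0,0,-2.5,51.5,-35,0,0,0,0,-2.5,51.5,-10,0,0,0,0,-2.5,51.5,3.6,0,0,0,0,-2.5,51.5,3.6,0,0,0,0,-2.5,51.5,3.6,0,0,0])

```text
t: 29.7
eef_pos: [507.9, 143.5, 16.1]
tcp_rot: [-3.141, 0.001, 0.876]
ft_force: [-0.4, -0.5, 0.2]
opening: 0.501
```

>>> arm_command(motion=[-1,0,0,0,0,0,0,-1,0,0,0,0,0,0,-1,0,0,0,0,0,0,-1,0,0,0,0,0,0,-1,0,0,0,0,0,0,-1,0,0,0,0,0,0,-1,0,0,-2,0,0,0,-1,0,0,-4,0,0,0,-1,2.5,0,-4,0,0,0,-1,2.5,0,-4,0,0,0,-1,2.5,0,-4,0,0,0,-1,2.5,0,-2,0,0,0,-1,2.5,0,0,0,0,0,-1,2.5,0,0,0,0,0,-1,2.5,0,0,0,0,0])

```text
t: 31.2
eef_pos: [510.2, 144.9, 16.5]
tcp_rot: [-3.142, -0.0, 0.875]
ft_force: [0.2, -0.6, 3.8]
opening: 0.277
```

Run:
```python
from mv import *
print(pose('empty',2.5,26,0,16.4),meas()[0])
```

```text
[510.14435242 144.88279317  16.4         50.14      ] [510.1909212  144.88915791  16.49014248  50.13241883]
```

>>> arm_command(motion=[0,0,0,0,0,0,0,0,0,0,0,0,0,0,0,0,0,0,0,0,0,0,0,0,0,0,0,0,0,0,0,-20,0,0,0,0,0,0,-45,0,0,0,0,0,0,-50,0,0,0,0,0,0,-50,0,0,0,0,-1.5,26,-50,0,0,0,0,-2.5,52,-50,0,0,0,0,-2.5,52,-50,0,0,0,0,-2.5,52,-50,0,0,0,0,-2.5,52,-50,0,0,0,0,-2.5,52,-30,0,0,0,0,-2.5,52,-10,0,0,0,0,-2.5,52,0,0,0,0,0,-2.5,52,0,0,0,0,0,-2.5,52,0,0,0,0])

```text
t: 33.0
eef_pos: [548.2, 110.1, 16.4]
tcp_rot: [-3.141, 0.0, 0.876]
ft_force: [-0.2, -0.4, 0.0]
opening: 0.499
```

>>> arm_command(motion=[-1,0,0,0,0,0,0,-1,0,0,0,0,0,0,-1,0,0,0,0,0,0,-1,0,0,0,0,0,0,-1,0,0,0,0,0,0,-1,0,0,0,0,0,0,-1,0,0,0,0,0,0,-1,0,0,-2,0,0,0,-1,0,0,-4,0,0,0,-1,2.5,-0.5,-4,0,0,0,-1,2.5,-0.5,-4,0,0,0,-1,2.5,-0.5,-4,0,0,0,-1,2.5,-0.5,-2,0,0,0,-1,2.5,-0.5,0,0,0,0,-1,2.5,-0.5,0,0,0,0,-1,2.5,-0.5,0,0,0,0])

```text
t: 34.6
eef_pos: [549.7, 111.9, 16.5]
tcp_rot: [-3.142, -0.0, 0.875]
ft_force: [-1.2, -0.1, 3.9]
opening: 0.186
```

>>> arm_command(motion=[0,0,0,0,0,0,0,0,0,0,0,0,0,0,0,0,0,0,0,0,0,0,0,0,0,0,0,0,0,0,0,-20,0,0,0,0,0,0,-45,0,0,0,0,0,0,-50,0,0,0,0,0,0,-50,0,0,0,0,-1.5,26,-50,0,0,0,0,-2.5,52.5,-50,0,0,0,0,-2.5,52.5,-50,0,0,0,0,-2.5,52.5,-50,0,0,0,0,-2.5,52.5,-50,0,0,0,0,-2.5,52.5,-30,0,0,0,0,-2.5,52.5,-10,0,0,0,0,-2.5,52.5,0,0,0,0,0,-2.5,52.5,0,0,0,0,0,-2.5,52.5,0,0,0,0])

```text
t: 36.4
eef_pos: [588.1, 76.7, 16.4]
tcp_rot: [-3.141, 0.0, 0.875]
ft_force: [-0.6, 0.0, 0.7]
opening: 0.498
```

>>> arm_command(motion=[-1,0,0,0,0,0,0,-1,0,0,0,0,0,0,-1,0,0,0,0,0,0,-1,0,0,0,0,0,0,-1,0,0,0,0,0,0,-1,0,0,0,0,0,0,-1,0,0,0,0,0,0,-1,0,0,-2,0,0,0,-1,0,0,-4,0,0,0,-1,2.5,0,-4,0,0,0,-1,2.5,0,-4,0,0,0,-1,2.5,0,-4,0,0,0,-1,2.5,0,-2,0,0,0,-1,2.5,0,0,0,0,0,-1,2.5,0,0,0,0,0,-1,2.5,0,0,0,0,0])

```text
t: 38.0
eef_pos: [590.0, 78.2, 16.5]
tcp_rot: [-3.142, -0.0, 0.875]
ft_force: [-0.7, 0.2, 3.1]
opening: 0.186
```

Run:
```python
from mv import *
c=pose('empty',2.5,-78,0,16.4);c[3]=50.13;print(c,meas()[0])
t=np.array([208,589,216,50.13]);print(delta(c,t))
```

```text
[589.97608166  78.2277483   16.4         50.13      ] [590.00818017  78.21163288  16.47447413  50.12848306]
[ 147.15 -620.6  -199.6     0.  ]
```

Release, lift, and withdraw to the start area.

>>> arm_command(motion=[0,0,0,0,0,0,0,0,0,0,0,0,0,0,0,0,0,0,0,0,0,0,0,0,0,0,0,0,0,0,0,-20,0,0,0,0,0,0,-50,0,0,0,0,0,0,-90,0,0,0,0,0,0,-130,0,0,0,0,0,0,-170,0,0,0,0,0,0,-200,0,0,0,0,0,0,-200,0,0,0])

```text
t: 39.1
eef_pos: [591.4, 78.3, 220.7]
tcp_rot: [3.136, -0.005, 0.875]
ft_force: [-0.3, -0.1, 0.3]
opening: 0.504
```

>>> arm_command(motion=[0,10,-44,0,0,0,0,0,21,-88,0,0,0,0,0,31,-132,0,0,0,0,0,42,-176,0,0,0,0,0,52,-220,0,0,0,0,0,63,-264,0,0,0,0,0,73,-308,0,0,0,0,0,84,-352,0,0,0,0,0,94,-396,0,0,0,0,0,105,-440,0,0,0,0,0,115,-484,0,0,0,0,0,126,-528,0,0,0,0,0,136,-572,0,0,0,0,0,147,-616,0,0,0,0,0,147,-616,0,0,0,0,0,147,-616,0,0,0,0])

```text
t: 40.7
eef_pos: [210.6, 585.9, 215.1]
tcp_rot: [3.141, 0.002, 0.877]
ft_force: [-0.3, 0.0, 0.1]
opening: 0.501
```

Run:
```python
from parts import *
import meas as M
p,d=snap('top','top11')
cv2.imwrite('pics/rect11.png',cv2.resize(np.vstack([cv2.rotate(rect('top11','empty',h),cv2.ROTATE_90_COUNTERCLOCKWISE)[:,:,::-1] for h in (14.,25.)]),None,fx=1.5,fy=1.5))
cv2.imwrite('pics/top11.png',p[:,:,::-1])
for t in (110,140):
    M.meas('top11','empty','bush',-78,25,t);M.meas('top11','empty','contact',-26,24,t);M.meas('top11','empty','gauge',78,48,t)
for t in (90,120): M.meas('top11','empty','stick',26,23,t)
yy,xx=np.mgrid[:384,:512];W=w('top',xx,yy,d);L=local(W,'empty')
for n,y in(('bush',-78),('contact',-26),('stick',26),('gauge',78)):
    m=(abs(L[...,0])<3)&(abs(L[...,1]-y)<8)&(d>0);print(n,'top z',np.round(np.percentile(W[m][:,2],[10,50,90]),1))
```

```text
top11 bush 110 ctr [ -0.  -78.1] size [26.7 18.7] ang 87.9 bbox [ -9.5 -91.5] [  9.25 -64.5 ]
top11 contact 110 ctr [  0.  -25.9] size [26.7 18.5] ang 90.0 bbox [ -9.25 -39.25] [  9.25 -12.5 ]
top11 gauge 110 ctr [ 0.  77.9] size [30.8 10. ] ang 90.0 bbox [-5.  62.5] [ 5.   93.25]
top11 bush 140 ctr [  0. -78.] size [25.9 18.2] ang 87.2 bbox [ -9.25 -91.  ] [  9.   -64.75]
top11 contact 140 ctr [  0.  -25.9] size [26.2 18. ] ang 90.0 bbox [ -9. -39.] [  9.   -12.75]
top11 gauge 140 ctr [ 0.  77.8] size [ 9.2 30. ] ang 0.6 bbox [-4.5  62.75] [ 4.75 92.75]
top11 stick 90 ctr [-0.1 26. ] size [32.  33.8] ang 90.0 bbox [-17.  10.] [16.75 42.  ]
top11 stick 120 ctr [-0.1 25.9] size [31.2 32.8] ang 90.0 bbox [-16.5   10.25] [16.25 41.5 ]
bush top z [11.5 23.2 26.1]
contact top z [22.4 24.4 26.7]
stick top z [25.2 27.4 29.4]
gauge top z [45.8 48.1 50. ]
```

View pics/rect11.png

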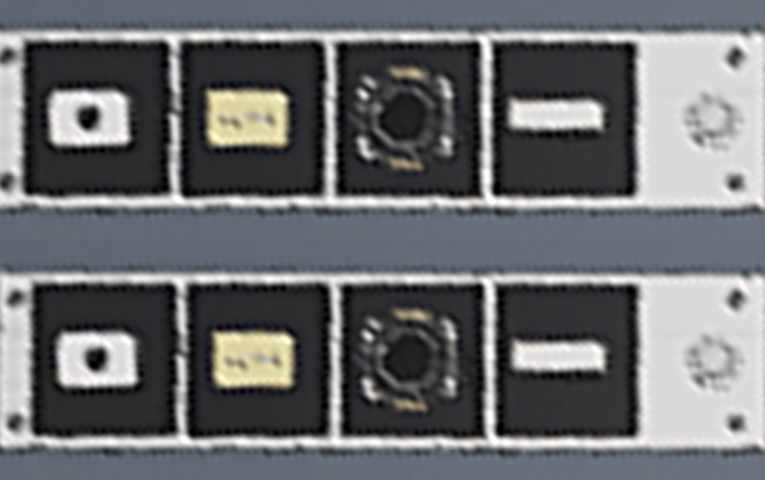

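View pics/top11.png

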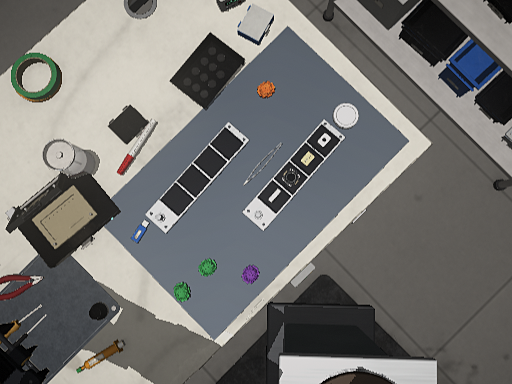

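```bash
python3 -c "
from cell import env
print(env.state()['t']);print(env.job_done())"
```

```text
40.75
the job is handed in; nothing more can be done
None
```

All four parts are in the empty rack in reverse order, and I handed the job in at 40.75 s. Counted from the post, the full rack held bush, contact, stick, gauge. The empty rack now holds gauge, stick, contact, bush.

**First check:** the top camera showed every part about 2.5 mm off centre across the row. This looked like an offset between the camera and the arm. I regripped each part and shifted it 2.5 mm, with a 0.5 mm shift along the row for the gauge and contact blocks.

**Last check, by the top camera:**
- **Position:** all four parts are within about 0.2 mm of their pocket centres.
- **Height:** the top heights of contact, stick and gauge match parts standing on the pocket floor. The bush reading is scattered because of its bore, so it is less certain.
- **Turn:** the bush block reads about 2–3° turned, and the others are square within about 1°.
- **Other things:** the arm stands clear with the gripper open, and the look-alikes were not touched.

The gauge block was centred by its body, not its origin, so its origin lies about 1.5 mm off the pocket centre. I did not check the final placing with the side camera, because at the arm's parked position the arm had blocked that camera's view of the rack.

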